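# Hold the finished door plate, label up, to the bench lamp

## Task

Take the finished door plate, the one with the frosted, corner-notched end, out of the wooden rack and hold it up in the beam of the gooseneck lamp with its label side turned up towards the lamp, so that the light falls squarely on the middle of the frosted label from about 170 mm, for checking the engraving. Pinch it by its clear part only, never on the frosted part; leave the other plates, the spray can and the padlock where they are, and do not knock the lamp. Finish while holding it still in the light: do not put it down or let go.

Things in the scene. Friction and masses are not known exactly. Their poses are not given: they have to be found in the camera images.
- plate: Clear acrylic door plate, loose, 150 x 80 x 5 mm, about 70 g, standing on a long edge in a rack kerf, lower edge 12 mm and upper edge 92 mm above the bench; may lean a few degrees. Origin: its middle. x: along its length, -75 to -15 mm frosted white, -15 to +75 clear with a flush steel eyelet at +66. z: across its height, up at the start. y: through the thickness; label face at +y.
- frost: The frosted part of the plate, fixed to it, 60 x 80 x 5 mm. Origin: its middle (plate x -45); axes as the plate's. A square 14 x 14 mm notch is cut from its outer upper corner (-x, +z). Seen with the notched edge up: notch at upper right means you look at the label face, at upper left at the back. The fingers must not touch this part.
- label (a point): Middle of the label: centre of the frosted part on the label face (plate x -45, y +2.5, z 0 mm). Axes as the plate's: +y points out of the label. Only this face bears a faint grey engraved key picture and two lines.
- rack: Fixed block of light wood, 80 (x) x 136 (y) x 34 mm high, with three through kerfs along x at y -45, 0 and +45 mm, 8 mm wide, their floor 12 mm above the bench. Each kerf holds one plate, which overhangs the block at both ends. Origin: centre of its underside, on the bench; it may stand at any yaw.
- lamp: Fixed gooseneck lamp, brushed cylindrical head 66 mm across, 96 long. Origin: on the bench under lamp_spot. It shines to its own -x, 40 degrees below level. Round foot 110 mm across at x +235; head between x +105 and +225, 290 to 410 mm up; neck behind it at x +210 to +270, up to 405 mm. All nearer than x +100 is free.
- lamp_face (a point): Centre of the lamp's round light opening, at the lamp's x +130 mm, 319 mm above the bench. The beam leaves here towards the lamp's -x, 40 degrees below level.
- lamp_spot (a point): Point on the beam axis 170 mm in front of the light opening, 210 mm above the bench: where the middle of the label is wanted, its face turned to the light opening.
- blank: Bystander: uncut clear acrylic blank, 150 x 80 x 5 mm, no notch, no frosting, in another kerf. Origin: its middle.
- aluplate: Bystander: brushed aluminium plate, 120 x 60 x 5 mm, in another kerf. Origin: its middle.
- spraycan: Bystander: black spray can standing on the bench, 45 mm diameter, 115 mm high. Origin: centre of its underside.
- padlock: Bystander: brass padlock lying flat, body 40 x 50 x 20 mm, steel shackle towards its +x to 54 mm. Origin: centre of its body's underside.
Things that resemble listed ones, but are neither listed nor needed, are in the scene too. Leave any red or yellow look-alike of the plate alone.

How it is judged:
By the outcome, as a careful person would: the job done as asked, in the order asked, and still so for the second after the job is handed in, while the arm keeps its last pose, push and grip.
It also fails if it takes over 48 s, if anything falls off the work surface, if the arm or the gripper's body presses on something with over 40 N, if the wrist force passes 120 N, or if a joint passes its speed limit or range.

## Robot

A 6-joint arm with a two-finger parallel gripper is mounted at the origin on the work surface. World frame = base frame: x ahead of the robot, y to its left, z up, the work surface at z = 0. Lengths are in m, angles in rad, forces in N, time in s.
With the tool pointing down it reaches from about 0.3 to 0.875 m from the base axis. Payload 6.4 kg.
Tool frame: the origin (TCP) lies on the centre line of the jaws, within the pads' length; the fingertips stand 25 mm ahead of it and the grasp point (between the pads) lies 6 mm ahead of it (ctrl.tip_reach is the distance from the TCP to the fingertips, in m); z points along the fingers, y is the line along which they close (so a half turn about z gives the same grasp; the last joint's range is limited). The gripper opens to 85 mm and grips with 20 to 120 N. Pads are 22 mm wide; open, the fingers measure 114 mm over their backs; the gripper's body (76 mm by 85 mm) begins 54 mm behind the grasp point. The pads swing forward as they close: fully open they stand 13 mm farther back than shut.
Start: joints at [-0.206, 0.181, 1.607, -0, 1.354, -0.206], TCP at [0.575, 0, 0.256] pointing down, gripper open.
Joint ranges: [-2.99, 2.99], [-0.89, 2.07], [0.3, 2.58], [-1.14, 4.28], [0, 2.63], [-3.12, 3.12]. Speed limits (rad/s): [2.57, 2.57, 3.01, 3.14, 3.14, 3.14].

## Interface

Orientations are given as a unit quaternion [w, x, y, z].
In Python, from bench import ctrl gives the robot as it stands.
- The arm moves only by the tool servo_tool, never from a script. Its argument "motion" is a list that holds one entry, the list of rows, each a list of 5 numbers: the shift along the tool's x, y, z in cm, then the turn about the tool's z in degrees, then the closure, from -1 (fully open) to 1 (shut). In form: [[[dx, dy, dz, twist, claw], ...]]. A call has 1 to 5 rows; each row is the pose to reach, as a shift and turn from the pose commanded when the call began, along the tool's axes at that moment; what a row does not reach only later rows make up. A row lasts 1/10 s, in which the tool goes at most 50 mm and 8.59 degrees, less where a joint would pass 70% of its speed; a pose out of reach is approached as far as the arm can. A call with a gripper value outside its range is refused whole. The fingers move at their own pace and stop on an object; the grip force is fixed at half the most. Time passes only in rows, so rows that repeat a pose let the fingers close. It gives the time, the measured TCP pose, the force, the opening and the grip force at its end, in the units of the state.
- ctrl.get_obs(): the state, without advancing time (a new reading comes with each control period).
- ctrl.camera(name): name is "scene" or "side" or "wrist"; returns a dict with "pixels" (384x512x3 uint8, red, green, blue), "depth" (384x512 float32, m along the optical axis (not along the pixel's ray), 0 where there is no reading), "fx", "fy", "cx", "cy" (pixels), "R" (3x3) and "t" (3): a world point X has camera coordinates R X + t; the wrist camera has in their place "hand_eye" (4x4, takes a point from camera to tool coordinates, whose origin is the TCP and whose axes are the flange's). Camera axes: x right, y down, z forward; pixel columns grow to the right and rows downward; lengths in m; the calibration is good to about 2 mm. A picture is of the moment at which its call begins: read the wrist's pose just before it.
- ctrl.hand_in(): hands the job in; it is judged then, once.
The state is a dict: "time_s": time; "q": joint angles; "dq": joint speeds; "joint_efforts": joint torques, N m; "eef_pos": TCP position; "eef_rot": TCP orientation; "wrist_force": force on the tool from outside, world axes, zero at the start; "torque": the same for the moment, N m; "opening": opening from 0.0 (shut) to 1.0 (fully open); "grasp_force": force on a finger pad.
Only numpy, scipy, OpenCV 4.12 (cv2) and the standard library are available. Lean on these libraries where they do the work, as an engineer would, in place of code of your own. Each camera call takes 0.05 s, during which the arm holds its last target. There are 200 camera calls.

## Working session

There is one attempt and no reset: what is moved stays moved. The work goes in short steps, Python scripts to look and compute and a tool call to move; the robot and the scene stay as the last step left them, time stands still between calls to the robot, and variables do not carry over. Pictures are saved under pics/ and viewed, at most 10 in all, crops included, and the job is handed in when it is done.

Besides the shell and the picture viewer there is one more tool, called after "Request:" by a JSON object that holds its "op" and its "data", one argument or row to a line. servo_tool: Moves the arm, as the interface text tells. Its arguments: {"type":"object","properties":{"motion":{"type":"array"}},"required":["motion"]}

```bash
mkdir -p pics; ls
cat > h.py <<'E'
import numpy as np, cv2
from scipy.spatial.transform import Rotation as Rot
from bench import ctrl
def save(c,n):
    cv2.imwrite('pics/'+n,c['pixels'][:,:,::-1])
def world(c,u,v,d=None):
    d=c['depth'][int(v),int(u)] if d is None else d
    p=np.array([(u-c['cx'])/c['fx']*d,(v-c['cy'])/c['fy']*d,d])
    return c['R'].T@(p-c['t'])
E
python3 - <<'E'
from h import *
import pickle
o=ctrl.get_obs();print(o)
D={}
for n in('scene','side','wrist'):
    D[n]=ctrl.camera(n)
pickle.dump((o,D),open('d0.pkl','wb'))
for n in D: print(n,{k:v for k,v in D[n].items() if k not in('pixels','depth')})
save(D['scene'],'scene0.png');save(D['side'],'side0.png')
E
```

```text
pics
{'time_s': 0.0, 'q': array([-2.06287895e-01,  1.81531500e-01,  1.60805239e+00, -1.13800812e-05,
        1.35380506e+00, -2.06314783e-01]), 'dq': array([-0.0007227 , -0.00042565,  0.00055676,  0.00207165, -0.00031895,
        0.00095423]), 'joint_efforts': array([ 3.41415571e-04, -4.44869328e+01, -3.51340663e+01, -2.51131587e-04,
        9.11703974e-03,  3.43231875e-05]), 'eef_pos': array([5.74467554e-01, 1.32550728e-04, 2.55368039e-01]), 'eef_rot': array([-7.48669883e-04,  7.07096120e-01,  7.07116872e-01, -4.96176769e-04]), 'wrist_force': array([ 0.15719529, -0.4127721 , -0.12435454]), 'torque': array([0.00615317, 0.04192588, 0.00219397]), 'grasp_force': 0.0, 'opening': 1.0013810879223248}
scene {'fx': 378.1408893672283, 'fy': 378.1408893672283, 'cx': 257.5466535667047, 'cy': 191.65538108547105, 'R': array([[-0.77666661,  0.62990248,  0.0034415 ],
       [ 0.46402622,  0.57581971, -0.67313545],
       [-0.42599138, -0.52120488, -0.73951121]]), 't': array([ 0.39703799, -0.15480422,  1.36849469])}
side {'fx': 418.33768054217677, 'fy': 418.33768054217677, 'cx': 250.22590944938153, 'cy': 191.45395291451595, 'R': array([[ 0.93886871, -0.34412714,  0.01010255],
       [-0.22854579, -0.64494143, -0.7292581 ],
       [ 0.25747306,  0.68236871, -0.68416414]]), 't': array([-0.49865938,  0.30931856,  1.05423387])}
wrist {'fx': 280.25869276797016, 'fy': 280.25869276797016, 'cx': 252.91250012461268, 'cy': 187.50257498711727, 'hand_eye': array([[-4.06323360e-04, -9.51844083e-01, -3.06582249e-01,
         7.83598310e-02],
       [ 9.99999413e-01, -6.94735696e-04,  8.31610248e-04,
         8.86574766e-04],
       [-1.00455693e-03, -3.06581731e-01,  9.51843807e-01,
        -1.17810250e-01],
       [ 0.00000000e+00,  0.00000000e+00,  0.00000000e+00,
         1.00000000e+00]])}
```

View pics/scene0.png

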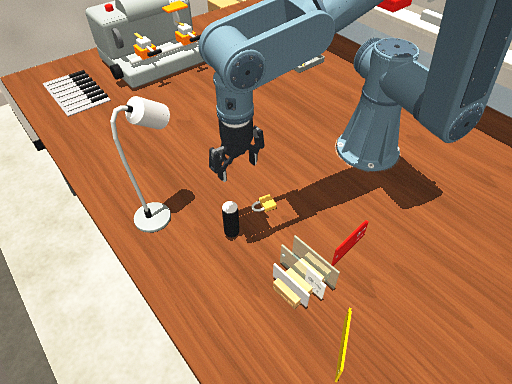

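View pics/side0.png

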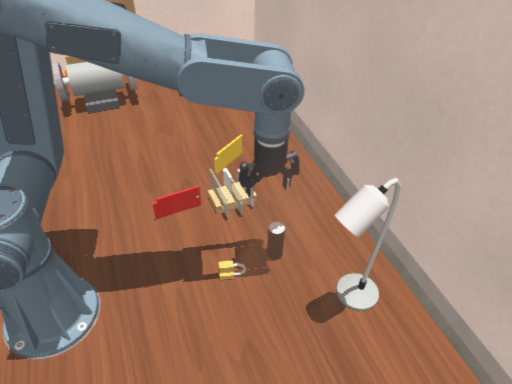

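Run:
```python
from h import *
import pickle
o,D=pickle.load(open('d0.pkl','rb'))
s=D['scene'];d=D['side']
for n,u,v in[('lampfoot',152,218),('head front',162,118),('can top',230,207),('padlock',268,203),('red',350,243),('yel',346,340),('rack blk',286,292),('p1',288,278),('p2',312,282),('p3',310,252)]:
    print(n,world(s,u,v).round(3))
for n,u,v in[('lampfoot',358,292),('head',355,215),('can top',277,228),('padlock',227,269),('red',178,202),('yel',230,153),('p1',217,185),('p2',235,190),('p3',250,195)]:
    print('side',n,world(d,u,v).round(3))
a=cv2.resize(s['pixels'][225:315,255:375,::-1],None,fx=5,fy=5,interpolation=cv2.INTER_CUBIC)
b=cv2.resize(d['pixels'][155:225,195:275,::-1],None,fx=7,fy=7,interpolation=cv2.INTER_CUBIC)
cv2.imwrite('pics/ca.png',a);cv2.imwrite('pics/cb.png',b)
```

```text
lampfoot [ 0.764 -0.186  0.022]
head front [ 0.665 -0.186  0.339]
can top [ 0.602 -0.007  0.117]
padlock [ 0.456 -0.017  0.018]
red [0.382 0.249 0.034]
yel [0.612 0.43  0.08 ]
rack blk [0.621 0.248 0.036]
p1 [0.605 0.235 0.07 ]
p2 [0.558 0.274 0.053]
p3 [0.515 0.219 0.081]
side lampfoot [ 0.752 -0.214  0.018]
side head [ 0.659 -0.234  0.361]
side can top [ 0.601 -0.015  0.115]
side padlock [ 0.452 -0.032  0.023]
side red [0.383 0.241 0.047]
side yel [0.609 0.421 0.046]
side p1 [0.509 0.24  0.08 ]
side p2 [0.555 0.205 0.075]
side p3 [ 0.267 -0.691  0.952]
```

View pics/ca.png

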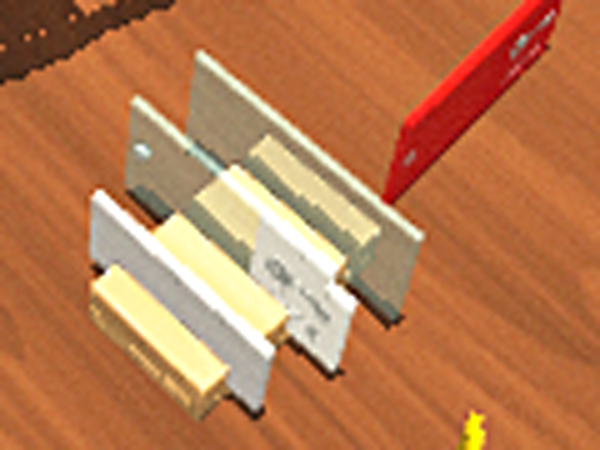

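View pics/cb.png

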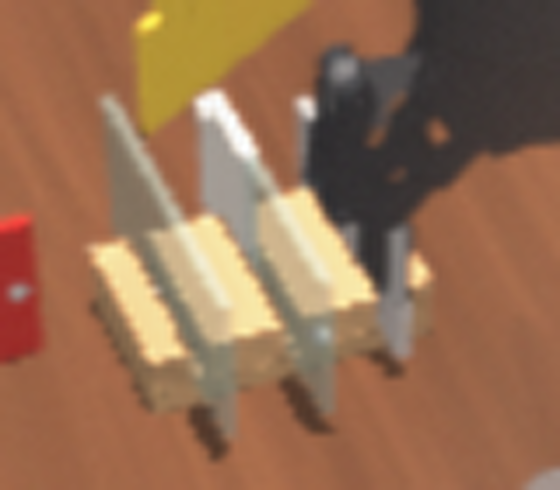

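The plate I want is the middle one in the rack (scene pixel about 300,268). It has a frosted end with a notch and key engraving, and its label faces the scene camera (+x). These could be mistaken for it:
- the clear blank (310,252)
- the aluminium plate (288,285)
- the red look-alike (350,243)
- the yellow look-alike (346,340)

The crop confirms the choice. Next I'll measure the rack and lamp, and make a small free-space move to learn how the tool can tilt.

Request:
{"op": "servo_tool", "data": {
  "motion": [
    [[0, 0, -5, 0, -1], [0, 0, -10, 0, -1], [0, 0, -15, 0, -1], [0, 0, -20, 0, -1], [0, 0, -25, 0, -1]]
  ]
}}

```text
time_s: 0.65
eef_pos: [0.5745, 0.0001, 0.5081]
eef_rot: [-0.0, 0.707, 0.707, -0.0]
wrist_force: [1.7, -1.4, -0.4]
opening: 1.002
grasp_force: 0.0
```

Run:
```python
from h import *
import pickle
o,D=pickle.load(open('d0.pkl','rb'))
print(ctrl.get_obs()['q'].round(3), ctrl.get_obs()['eef_pos'],ctrl.get_obs()['eef_rot'])
print([x for x in dir(ctrl) if x[0]!='_'])
P=[];C=[]
for n in('scene','side'):
    c=D[n];v,u=np.nonzero(c['depth']>0);d=c['depth'][v,u]
    p=np.stack([(u-c['cx'])/c['fx']*d,(v-c['cy'])/c['fy']*d,d],1)
    w=(p-c['t'])@c['R']
    m=(abs(w[:,0]-.65)<.2)&(abs(w[:,1]+.2)<.13)&(w[:,2]>.008)&(w[:,2]<.45)
    q=w[m]
    f=q[(q[:,2]<.03)];h=q[(q[:,2]>.28)]
    print(n,'foot',len(f),f.mean(0),f.min(0),f.max(0));
    print('neck mid',q[(q[:,2]>.08)&(q[:,2]<.26)].mean(0))
    for z in np.arange(.28,.42,.02):
        k=h[abs(h[:,2]-z)<.01]
        if len(k):print(z.round(2),len(k),k.mean(0).round(3),k.min(0).round(3),k.max(0).round(3))
```

```text
[-0.206  0.099  1.206 -0.     1.837 -0.206] [5.74547766e-01 1.15986870e-04 5.08116441e-01] [-1.03834949e-04  7.07108469e-01  7.07105082e-01 -7.62011177e-05]
['MotionError', 'camera', 'get_obs', 'hand_in', 'tip_reach']
scene foot 764 [ 0.76013306 -0.1949898   0.01650589] [ 0.70445708 -0.25546043  0.00808208] [ 0.81303063 -0.14646254  0.02937683]
neck mid [ 0.77766313 -0.19681195  0.17493472]
0.28 13 [ 0.784 -0.196  0.284] [ 0.778 -0.198  0.28 ] [ 0.789 -0.192  0.288]
0.3 48 [ 0.75  -0.196  0.301] [ 0.662 -0.206  0.291] [ 0.789 -0.192  0.309]
0.32 123 [ 0.703 -0.192  0.321] [ 0.643 -0.204  0.31 ] [ 0.79  -0.186  0.33 ]
0.34 248 [ 0.69  -0.192  0.341] [ 0.635 -0.224  0.33 ] [ 0.79  -0.181  0.35 ]
0.36 359 [ 0.707 -0.193  0.36 ] [ 0.64  -0.228  0.35 ] [ 0.788 -0.177  0.37 ]
0.38 377 [ 0.717 -0.196  0.38 ] [ 0.666 -0.241  0.37 ] [ 0.783 -0.178  0.39 ]
0.4 228 [ 0.726 -0.205  0.395] [ 0.688 -0.231  0.39 ] [ 0.773 -0.19   0.402]
side foot 1098 [ 0.75155852 -0.21010135  0.01629616] [ 0.70273935 -0.25887473  0.00806309] [ 0.81221841 -0.15019045  0.02998446]
neck mid [ 0.77357849 -0.20359294  0.17583464]
0.28 17 [ 0.781 -0.203  0.284] [ 0.778 -0.206  0.28 ] [ 0.786 -0.197  0.29 ]
0.3 40 [ 0.778 -0.204  0.3  ] [ 0.668 -0.25   0.29 ] [ 0.787 -0.197  0.31 ]
0.32 73 [ 0.723 -0.228  0.323] [ 0.653 -0.255  0.312] [ 0.786 -0.196  0.33 ]
0.34 352 [ 0.669 -0.235  0.343] [ 0.633 -0.253  0.33 ] [ 0.786 -0.195  0.35 ]
0.36 564 [ 0.676 -0.229  0.36 ] [ 0.639 -0.251  0.35 ] [ 0.783 -0.191  0.37 ]
0.38 575 [ 0.697 -0.225  0.38 ] [ 0.664 -0.247  0.37 ] [ 0.78  -0.188  0.39 ]
0.4 313 [ 0.717 -0.214  0.395] [ 0.687 -0.237  0.39 ] [ 0.77  -0.193  0.402]
```

Request:
{"op": "servo_tool", "data": {
  "motion": [
    [[0, 10, 0, 0, -1], [0, 20, 0, 0, -1], [0, 30, 0, 0, -1], [0, 40, 0, 0, -1], [0, 60, 0, 0, -1]]
  ]
}}

```text
time_s: 1.15
eef_pos: [0.8108, -0.0002, 0.501]
eef_rot: [0.003, 0.707, 0.707, 0.003]
wrist_force: [1.1, -0.4, 0.7]
opening: 1.001
grasp_force: 0.0
```

Request:
{"op": "servo_tool", "data": {
  "motion": [
    [[0, 20, 0, 0, -1], [0, 20, 0, 0, -1], [0, 20, 0, 0, -1], [0, 20, 0, 0, -1], [0, 20, 0, 0, -1]]
  ]
}}

```text
time_s: 1.65
eef_pos: [0.8542, -0.0, 0.4454]
eef_rot: [0.017, 0.707, 0.707, 0.017]
wrist_force: [-0.8, -0.3, 0.4]
opening: 1.004
grasp_force: 0.0
```

Request:
{"op": "servo_tool", "data": {
  "motion": [
    [[0, 20, -5, 0, -1], [0, 30, -10, 0, -1], [0, 40, -10, 0, -1], [0, 40, -10, 0, -1], [0, 40, -10, 0, -1]]
  ]
}}

```text
time_s: 2.15
eef_pos: [0.8764, -0.0001, 0.4215]
eef_rot: [0.029, 0.707, 0.706, 0.029]
wrist_force: [0.1, -0.3, 0.7]
opening: 1.002
grasp_force: 0.0
```

Run:
```python
from h import *
o=ctrl.get_obs();print(o['q'].round(3),o['eef_pos'],o['eef_rot'])
```

```text
[-0.139  0.875  0.299  0.012  1.886 -0.135] [ 8.76391024e-01 -1.20889622e-04  4.21522711e-01] [0.02936275 0.70650047 0.70649611 0.02929446]
```

Request:
{"op": "servo_tool", "data": {
  "motion": [
    [[0, -5, 0, 0, -1], [0, -10, 0, 0, -1], [0, -15, 0, 0, -1], [0, -20, 0, 0, -1], [0, -20, 0, 0, -1]]
  ]
}}

```text
time_s: 2.65
eef_pos: [0.6736, 0.0004, 0.4048]
eef_rot: [0.029, 0.706, 0.707, 0.029]
wrist_force: [0.0, -0.7, 1.3]
opening: 1.003
grasp_force: 0.0
```

Run:
```python
from h import *
o=ctrl.get_obs();print(o['q'].round(3),o['eef_pos'],o['eef_rot'])
```

```text
[-0.182  0.274  1.204  0.015  1.583 -0.181] [6.73561026e-01 3.71951394e-04 4.04767153e-01] [0.02886447 0.70644479 0.70658653 0.02894972]
```

Run:
```python
from h import *
import pickle
from scipy.optimize import least_squares
o,D=pickle.load(open('d0.pkl','rb'))
s=D['scene']
H,W=s['depth'].shape
def pts(poly):
    m=np.zeros((H,W),np.uint8);cv2.fillPoly(m,[np.array(poly,np.int32)],1)
    return np.array([world(s,u,v) for v,u in zip(*np.nonzero(m)) if s['depth'][v,u]>0])
def plane(p):
    for _ in range(3):
        c=p.mean(0);n=np.linalg.svd(p-c)[2][2];r=abs((p-c)@n);p=p[r<max(.002,2*np.median(r))]
    n*=np.sign(n[0]);return c.round(4),n.round(3),np.degrees(np.arctan2(n[1],n[0])).round(1),np.degrees(np.arcsin(n[2])).round(1),len(p),np.median(r).round(4)
print('frost',plane(pts([(308,272),(319,280),(324,286),(321,296),(307,281)])))
print('clear',plane(pts([(283,248),(299,259),(304,266),(304,268),(284,259)])))
print('alu',plane(pts([(275,265),(308,296),(306,303),(276,276)])))
print('blank',plane(pts([(296,238),(337,272),(335,285),(296,255)])))
for n,(u,v) in dict(clear_top=(282.5,246),clear_top2=(290,252),mid=(300,259.5),notchend=(319.5,275.5),alu_l=(274.5,265),alu_r=(308.5,296)).items():
    print(n,world(s,round(u),round(v)).round(4))
# top-edge: points z in .085-.1 in the rack region, both cameras
for nm in('scene','side'):
    c=D[nm];v,u=np.nonzero(c['depth']>0);d=c['depth'][v,u]
    w=(np.stack([(u-c['cx'])/c['fx']*d,(v-c['cy'])/c['fy']*d,d],1)-c['t'])@c['R']
    m=(w[:,0]>.4)&(w[:,0]<.7)&(w[:,1]>.1)&(w[:,1]<.36)&(w[:,2]<.13)
    for lo,hi in((.084,.1),(.029,.04)):
        q=w[m&(w[:,2]>lo)&(w[:,2]<hi)]
        print(nm,lo,len(q));
        if lo>.05: print(q[np.argsort(q@[.9,.43,0])].round(3)[:: max(1,len(q)//25)].tolist())
# lamp head cylinder fit
P=[]
for nm in('scene','side'):
    c=D[nm];v,u=np.nonzero(c['depth']>0);d=c['depth'][v,u]
    w=(np.stack([(u-c['cx'])/c['fx']*d,(v-c['cy'])/c['fy']*d,d],1)-c['t'])@c['R']
    m=(w[:,0]>.6)&(w[:,0]<.75)&(abs(w[:,1]+.215)<.07)&(w[:,2]>.28)&(w[:,2]<.45);P.append(w[m])
P=np.vstack(P)
def f(x):
    yaw,el=x[3:5];a=np.array([np.cos(yaw)*np.cos(el),np.sin(yaw)*np.cos(el),np.sin(el)])
    r=P-x[:3];r=r-np.outer(r@a,a);return np.linalg.norm(r,axis=1)-.033
def g(x):return np.append(f(x),(x[0]-.69)*1)
x=least_squares(g,[.69,-.213,.36,.14,.7],loss='soft_l1',f_scale=.002).x
print('lamp cyl',x,np.degrees(x[3:5]),len(P),np.median(abs(f(x))))
```

```text
frost (array([0.5562, 0.2838, 0.0555]), array([ 0.998,  0.067, -0.002]), np.float64(3.8), np.float64(-0.1), 207, np.float64(0.0005))
clear (array([0.5612, 0.2012, 0.0746]), array([ 0.998,  0.062, -0.001]), np.float64(3.5), np.float64(-0.0), 175, np.float64(0.0005))
alu (array([0.6035, 0.2458, 0.0517]), array([0.998, 0.062, 0.002]), np.float64(3.6), np.float64(0.1), 328, np.float64(0.0005))
blank (array([0.5136, 0.2407, 0.0609]), array([0.998, 0.064, 0.001]), np.float64(3.7), np.float64(0.0), 632, np.float64(0.0005))
clear_top [0.5643 0.165  0.0922]
clear_top2 [0.5604 0.1912 0.0918]
mid [0.5567 0.2243 0.0914]
notchend [0.5191 0.2679 0.0306]
alu_l [0.6068 0.1841 0.0682]
alu_r [0.6    0.3006 0.07  ]
scene 0.084 352
[[0.513, 0.163, 0.089], [0.519, 0.169, 0.088], [0.514, 0.19, 0.093], [0.517, 0.193, 0.09], [0.512, 0.214, 0.091], [0.512, 0.225, 0.091], [0.515, 0.228, 0.092], [0.514, 0.241, 0.094], [0.514, 0.252, 0.092], [0.511, 0.266, 0.093], [0.56, 0.168, 0.092], [0.512, 0.275, 0.086], [0.561, 0.177, 0.094], [0.56, 0.184, 0.092], [0.562, 0.185, 0.091], [0.511, 0.298, 0.086], [0.509, 0.306
[... 346 characters left out ...]
.196, 0.088], [0.515, 0.196, 0.091], [0.511, 0.215, 0.084], [0.511, 0.223, 0.094], [0.511, 0.234, 0.092], [0.509, 0.25, 0.092], [0.506, 0.262, 0.095], [0.508, 0.267, 0.095], [0.56, 0.161, 0.087], [0.505, 0.281, 0.089], [0.512, 0.272, 0.089], [0.558, 0.183, 0.085], [0.558, 0.184, 0.089], [0.559, 0.186, 0.09], [0.506, 0.305, 0.09], [0.556, 0.204, 0.092], [0.557, 0.208, 0.084], [0.556, 0.217, 0.085], [0.555, 0.232, 0.086], [0.553, 0.245, 0.087], [0.556, 0.245, 0.091], [0.552, 0.263, 0.089], [0.552, 0.272, 0.094], [0.558, 0.271, 0.089], [0.554, 0.301, 0.087]]
side 0.029 461
lamp cyl [ 0.69000017 -0.21680603  0.34728458  0.09553805  0.62766203] [ 5.47392729 35.96238538] 2834 0.0017243449220450506
```

```bash
cat >> h.py <<'E'
def tool():
    o=ctrl.get_obs();q=o['eef_rot'];return o,o['eef_pos'],Rot.from_quat([q[1],q[2],q[3],q[0]]).as_matrix()
def rel(target):
    o,p,R=tool();return (R.T@(np.array(target)-p)*100).round(2)
E
python3 - <<'E'
from h import *
import pickle
from scipy.optimize import least_squares
o,D=pickle.load(open('d0.pkl','rb'))
A=[];Ft=[]
for nm in('scene','side'):
    c=D[nm];v,u=np.nonzero(c['depth']>0);d=c['depth'][v,u]
    w=(np.stack([(u-c['cx'])/c['fx']*d,(v-c['cy'])/c['fy']*d,d],1)-c['t'])@c['R']
    A.append(w[(w[:,0]>.6)&(w[:,0]<.8)&(abs(w[:,1]+.215)<.08)&(w[:,2]>.28)&(w[:,2]<.45)])
def run(P,free):
    def ax(x):
        el=np.radians(40)if not free else x[3];y=x[2];return np.array([np.cos(y)*np.cos(el),np.sin(y)*np.cos(el),np.sin(el)])
    def f(x):
        a=ax(x);r=P-np.array([x[0],x[1],.21]);s=r@a;k=(s>.175)&(s<.245)
        e=np.linalg.norm(r-np.outer(s,a),axis=1)-.033
        return np.where(k,e,0)
    F=np.array([.758,-.2027])
    def g(x):return np.r_[f(x),20*(x[:2]+.235*np.array([np.cos(x[2]),np.sin(x[2])])-F)]
    return least_squares(g,[.525,-.236,.14]+([.7]if free else[]),loss='soft_l1',f_scale=.002),f
for nm,P in(('both',np.vstack(A)),('scene',A[0]),('side',A[1])):
    for fr in(0,1):
        r,f=run(P,fr);x=r.x;e=f(x);print(nm,x.round(4),np.degrees(x[2:]).round(1),'foot',(x[:2]+.235*np.array([np.cos(x[2]),np.sin(x[2])])).round(4),np.median(abs(e[e!=0])).round(4),(e!=0).sum())
o,p,R=tool();print(p,R.round(3))
zt=R[:,2]
# TCP for grasp and above
g=np.array([.558,.211,.072])-.006*zt
print('above',rel(g+[0,0,.13]))
E
```

```text
both [ 0.5276 -0.2467  0.1877] [10.8] foot [ 0.7585 -0.2029] 0.0008 1781
both [ 0.5243 -0.2406  0.147   0.6905] [ 8.4 39.6] foot [ 0.7567 -0.2062] 0.0008 1772
scene [ 0.5275 -0.2484  0.1954] [11.2] foot [ 0.758  -0.2028] 0.0006 575
scene [ 0.5253 -0.2399  0.1413  0.6966] [ 8.1 39.9] foot [ 0.7579 -0.2068] 0.0007 572
side [ 0.5275 -0.246   0.1851] [10.6] foot [ 0.7584 -0.2027] 0.0008 1206
side [ 0.5242 -0.2401  0.1455  0.6904] [ 8.3 39.6] foot [ 0.7567 -0.206 ] 0.0008 1199
[6.73561026e-01 3.71951394e-04 4.04767153e-01] [[-0.     0.997  0.082]
 [ 1.     0.     0.   ]
 [ 0.     0.082 -0.997]]
above [ 21.06 -13.17  18.67]
```

Request:
{"op": "servo_tool", "data": {
  "motion": [
    [[4.2, -2.6, 1, -3.6, 0.34], [8.4, -5.2, 2, -3.6, 0.34], [12.6, -7.8, 5, -3.6, 0.34], [17, -10.5, 8, -3.6, 0.34], [21.1, -13.2, 12, -3.6, 0.34]]
  ]
}}

```text
time_s: 3.15
eef_pos: [0.5667, 0.1915, 0.2949]
eef_rot: [0.031, 0.684, 0.728, 0.03]
wrist_force: [0.7, 0.2, -0.1]
opening: 0.329
grasp_force: 0.0
```

Request:
{"op": "servo_tool", "data": {
  "motion": [
    [[0, 0, 3.5, 0, 0.34], [0, 0, 6.7, 0, 0.34], [0, 0, 6.7, 0, 0.34]]
  ]
}}

```text
time_s: 3.45
eef_pos: [0.5699, 0.1899, 0.2227]
eef_rot: [0.027, 0.684, 0.729, 0.025]
wrist_force: [-0.7, -0.4, -0.3]
opening: 0.331
grasp_force: 0.0
```

Run:
```python
from h import *
o,p,R=tool();print(p,R.round(3),o['opening'],o['q'].round(3),o['time_s'])
g=np.array([.558,.211,.072])-.006*R[:,2]
print('grasp',rel(g),'above',rel(g+[0,0,.05]))
c=ctrl.camera('wrist');T=np.eye(4);T[:3,:3]=R;T[:3,3]=p
T=T@c['hand_eye'];Ti=np.linalg.inv(T)
c['R']=Ti[:3,:3];c['t']=Ti[:3,3]
def proj(X):
    q=c['R']@X+c['t'];return (c['fx']*q[0]/q[2]+c['cx'],c['fy']*q[1]/q[2]+c['cy'])
im=c['pixels'][:,:,::-1].copy()
n=np.array([.998,.063,0]);xp=np.array([.063,-.998,0])
ctr=np.array([.558,.211,.052])-.025*xp
for a,b in((-75,40),(-15,40),(75,40),(75,-18),(25,40)):
    q=proj(ctr+a/1e3*xp+b/1e3*np.array([0,0,1]));print(a,b,np.round(q,1));cv2.circle(im,tuple(int(round(t)) for t in q),3,(0,0,255),1)
cv2.imwrite('pics/w1.png',cv2.resize(im,(768,576),interpolation=cv2.INTER_CUBIC))
```

```text
[0.56990091 0.18986718 0.22268532] [[-0.063  0.995  0.074]
 [ 0.998  0.064 -0.001]
 [-0.006  0.074 -0.997]] 0.33141776442123205 [ 0.13   0.225  1.627 -0.012  1.217  0.07 ] 3.45
grasp [ 2.27 -2.16 14.34] above [ 2.24 -1.79  9.35]
-75 40 [226.   38.2]
-15 40 [228.1 116.5]
75 40 [230.7 213.4]
75 -18 [230.7 193.3]
25 40 [229.3 162.2]
```

View pics/w1.png

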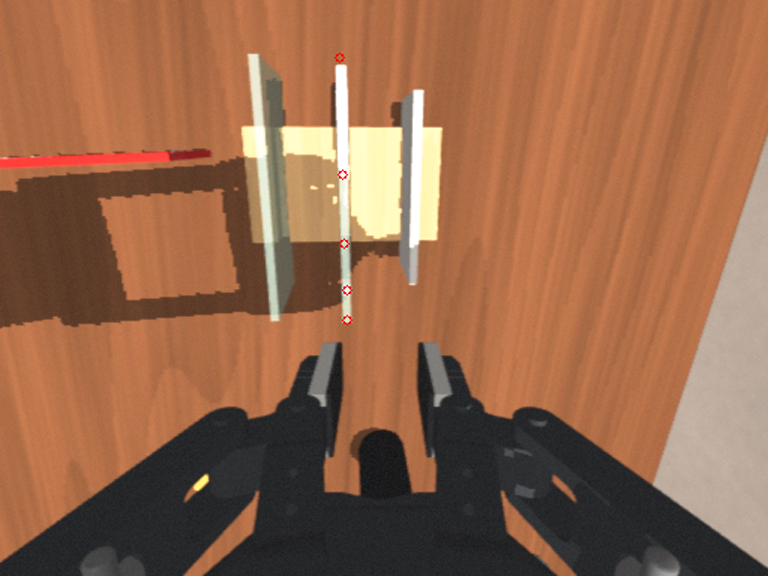

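The wrist view shows the middle plate's top edge from (341,65) to (347,318). My predicted points lie on it, so the grasp position is good. I'll go down now.

Request:
{"op": "servo_tool", "data": {
  "motion": [
    [[2.2, -1.6, 4, 0, 0.34], [2.2, -1.7, 7, 0, 0.34], [2.2, -1.7, 8, 0, 0.34]]
  ]
}}

```text
time_s: 3.8
eef_pos: [0.5607, 0.2108, 0.1457]
eef_rot: [0.03, 0.684, 0.728, 0.028]
wrist_force: [-0.1, -0.0, -0.3]
opening: 0.327
grasp_force: 0.0
```

Run:
```python
from h import *
o,p,R=tool();print(p,R.round(3),o['q'].round(3))
print('grasp',rel(np.array([.558,.211,.072])-.006*R[:,2]))
```

```text
[0.56074292 0.210783   0.14565528] [[-0.063  0.995  0.081]
 [ 0.998  0.063 -0.   ]
 [-0.005  0.081 -0.997]] [ 0.169  0.308  1.693 -0.016  1.06   0.113]
grasp [ 0.08 -0.87  6.72]
```

Request:
{"op": "servo_tool", "data": {
  "motion": [
    [[0.1, -0.5, 2, 0, 0.34], [0.1, -0.8, 4.5, 0, 0.34], [0.1, -0.9, 6.7, 0, 0.34], [0.1, -0.9, 6.7, 0, 0.34]]
  ]
}}

```text
time_s: 4.2
eef_pos: [0.5579, 0.2105, 0.0785]
eef_rot: [0.03, 0.684, 0.728, 0.028]
wrist_force: [-0.9, 0.4, 0.8]
opening: 0.33
grasp_force: 0.0
```

Request:
{"op": "servo_tool", "data": {
  "motion": [
    [[0, 0, 0, 0, 0.7], [0, 0, 0, 0, 1], [0, 0, 0, 0, 1], [0, 0, 0, 0, 1], [0, 0, 0, 0, 1]]
  ]
}}

```text
time_s: 4.7
eef_pos: [0.5554, 0.2109, 0.0811]
eef_rot: [0.029, 0.684, 0.729, 0.026]
wrist_force: [-14.9, -4.5, 14.7]
opening: 0.052
grasp_force: 59.2
```

Request:
{"op": "servo_tool", "data": {
  "motion": [
    [[0, 0.1, -1, 0, 1], [0, 0.2, -2.5, 0, 1], [0, 0.4, -5, 0, 1], [0, 0.8, -9, 0, 1], [0, 1.1, -14, 0, 1]]
  ]
}}

```text
time_s: 5.2
eef_pos: [0.5568, 0.2117, 0.2212]
eef_rot: [0.03, 0.684, 0.728, 0.028]
wrist_force: [1.7, 0.4, -1.5]
opening: 0.05
grasp_force: 59.4
```

Run:
```python
from h import *
o,p,R=tool();print(p,R.round(3),o['q'].round(3),o['wrist_force'],o['opening'])
s=ctrl.camera('scene');save(s,'s2.png')
cv2.imwrite('pics/s2c.png',cv2.resize(s['pixels'][160:310,210:370,::-1],None,fx=4,fy=4,interpolation=cv2.INTER_CUBIC))
```

```text
[0.55682229 0.21166967 0.22123463] [[-0.062  0.995  0.082]
 [ 0.998  0.063 -0.   ]
 [-0.005  0.082 -0.997]] [ 0.171  0.211  1.647 -0.015  1.203  0.114] [ 1.66361014  0.41017874 -1.46787327] 0.049685676733488074
```

View pics/s2c.png

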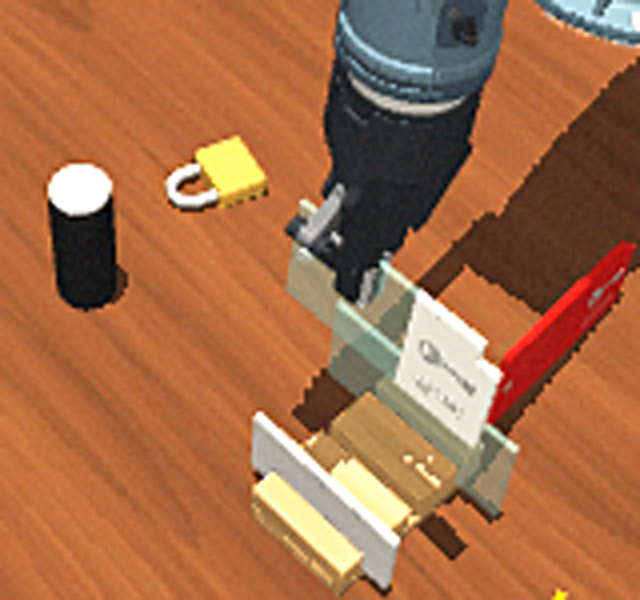

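Request:
{"op": "servo_tool", "data": {
  "motion": [
    [[-1, 3, -4.5, -2, 1], [-2, 7, -9, -4, 1], [-3, 11, -13, -7, 1], [-4, 15, -17, -7, 1], [-5, 18.5, -20.5, -7, 1]]
  ]
}}

```text
time_s: 5.75
eef_pos: [0.7081, 0.1779, 0.4204]
eef_rot: [0.033, 0.638, 0.769, 0.028]
wrist_force: [1.2, 0.3, -1.0]
opening: 0.047
grasp_force: 59.4
```

Request:
{"op": "servo_tool", "data": {
  "motion": [
    [[0, 10, 0, 0, 1], [0, 20, 0, 0, 1], [0, 40, 0, 0, 1], [0, 60, 0, 0, 1], [0, 60, 0, 0, 1]]
  ]
}}

```text
time_s: 6.25
eef_pos: [0.8689, 0.2047, 0.3981]
eef_rot: [0.038, 0.638, 0.768, 0.036]
wrist_force: [1.4, -0.9, -2.5]
opening: 0.048
grasp_force: 59.7
```

Request:
{"op": "servo_tool", "data": {
  "motion": [
    [[0, 60, 0, 0, 1], [0, 60, 0, 0, 1], [0, 60, 0, 0, 1], [0, 60, 0, 0, 1], [0, 60, 0, 0, 1]]
  ]
}}

```text
time_s: 6.75
eef_pos: [0.9032, 0.2029, 0.3598]
eef_rot: [0.055, 0.637, 0.767, 0.057]
wrist_force: [-0.3, -0.1, -0.6]
opening: 0.048
grasp_force: 59.8
```

```bash
cat >> h.py <<'E'
def st():
    o,p,R=tool();y=R[:,1];z=R[:,2];x=R[:,0]
    print('p',p.round(4),'q',o['q'].round(3),'t',round(o['time_s'],2),'F',o['wrist_force'].round(1),'op',round(o['opening'],3))
    print('n az',np.degrees(np.arctan2(y[1],y[0])).round(2),'el',np.degrees(np.arcsin(y[2])).round(2),'x el',np.degrees(np.arcsin(x[2])).round(2),'horiz10.8',(R.T@[.982,.187,0]).round(2),'up',(R.T@[0,0,1]).round(2))
E
python3 -c "
from h import *
st()"
```

```text
p [0.9032 0.2029 0.3598] q [ 0.093  0.951  0.298  0.002  1.735 -0.092] t 6.75 F [-0.3 -0.1 -0.6] op 0.048
n az 10.69 el 9.05 x el -0.72 horiz10.8 [0.   0.99 0.16] up [-0.01  0.16 -0.99]
```

Request:
{"op": "servo_tool", "data": {
  "motion": [
    [[0, 60, 5, 0, 1], [0, 60, 5, 0, 1], [0, 60, 5, 0, 1], [0, 60, 5, 0, 1], [0, 60, 5, 0, 1]]
  ]
}}

```text
time_s: 7.25
eef_pos: [0.933, 0.2019, 0.3109]
eef_rot: [0.067, 0.635, 0.766, 0.072]
wrist_force: [0.9, -0.6, -0.2]
opening: 0.055
grasp_force: 59.7
```

Request:
{"op": "servo_tool", "data": {
  "motion": [
    [[0, 60, 0, 0, 1], [0, 60, 0, 0, 1], [0, 60, 0, 0, 1], [0, 60, 0, 0, 1], [0, 60, 0, 0, 1]]
  ]
}}

```text
time_s: 7.75
eef_pos: [0.9513, 0.2001, 0.2952]
eef_rot: [0.08, 0.634, 0.764, 0.088]
wrist_force: [0.0, -0.1, -1.0]
opening: 0.053
grasp_force: 59.8
```

Request:
{"op": "servo_tool", "data": {
  "motion": [
    [[0, 60, 0, 0, 1], [0, 60, 0, 0, 1]]
  ]
}}

```text
time_s: 7.95
eef_pos: [0.9642, 0.2006, 0.2944]
eef_rot: [0.092, 0.632, 0.762, 0.104]
wrist_force: [-0.9, -0.1, -0.7]
opening: 0.046
grasp_force: 59.7
```

```bash
python3 -c "
from h import *
st()"
```

```text
p [0.9642 0.2006 0.2944] q [ 0.079  1.033  0.299  0.02   1.532 -0.105] t 7.95 F [-0.9 -0.1 -0.7] op 0.046
n az 10.77 el 15.97 x el -0.54 horiz10.8 [0.   0.96 0.28] up [-0.01  0.28 -0.96]
```

Request:
{"op": "servo_tool", "data": {
  "motion": [
    [[0, 60, 0, 0, 1], [0, 60, 0, 0, 1]]
  ]
}}

```text
time_s: 8.15
eef_pos: [0.9756, 0.2011, 0.2972]
eef_rot: [0.104, 0.63, 0.76, 0.119]
wrist_force: [-0.5, 1.1, -0.5]
opening: 0.051
grasp_force: 59.7
```

Request:
{"op": "servo_tool", "data": {
  "motion": [
    [[0, 60, 0, 0, 1], [0, 60, 0, 0, 1]]
  ]
}}

```text
time_s: 8.35
eef_pos: [0.9859, 0.2016, 0.3036]
eef_rot: [0.117, 0.628, 0.758, 0.134]
wrist_force: [-0.1, -0.1, 0.0]
opening: 0.048
grasp_force: 59.7
```

Request:
{"op": "servo_tool", "data": {
  "motion": [
    [[0, 60, -20, 0, 1], [0, 60, -20, 0, 1]]
  ]
}}

```text
time_s: 8.55
eef_pos: [0.9861, 0.2007, 0.341]
eef_rot: [0.128, 0.625, 0.755, 0.149]
wrist_force: [-0.5, -0.4, 0.2]
opening: 0.051
grasp_force: 59.7
```

Request:
{"op": "servo_tool", "data": {
  "motion": [
    [[0, 60, -20, 0, 1], [0, 60, -20, 0, 1]]
  ]
}}

```text
time_s: 8.75
eef_pos: [0.985, 0.1996, 0.3805]
eef_rot: [0.141, 0.623, 0.752, 0.164]
wrist_force: [0.7, -0.3, -0.4]
opening: 0.049
grasp_force: 59.8
```

```bash
python3 -c "
from h import *
st()"
```

```text
p [0.985  0.1996 0.3805] q [ 0.07   0.954  0.298  0.043  1.455 -0.113] t 8.75 F [ 0.7 -0.3 -0.4] op 0.049
n az 10.87 el 25.02 x el -0.42 horiz10.8 [0.   0.91 0.42] up [-0.01  0.42 -0.91]
```

Request:
{"op": "servo_tool", "data": {
  "motion": [
    [[0, 60, 0, 0, 1], [0, 60, 0, 0, 1]]
  ]
}}

```text
time_s: 8.95
eef_pos: [0.994, 0.2002, 0.3891]
eef_rot: [0.153, 0.62, 0.749, 0.179]
wrist_force: [0.1, -0.3, -1.4]
opening: 0.047
grasp_force: 59.7
```

Request:
{"op": "servo_tool", "data": {
  "motion": [
    [[0, 60, 0, 0, 1], [0, 60, 0, 0, 1]]
  ]
}}

```text
time_s: 9.15
eef_pos: [1.0014, 0.2006, 0.399]
eef_rot: [0.164, 0.617, 0.745, 0.193]
wrist_force: [-0.6, 0.2, -1.2]
opening: 0.051
grasp_force: 59.8
```

Request:
{"op": "servo_tool", "data": {
  "motion": [
    [[0, 60, 0, 0, 1], [0, 60, 0, 0, 1]]
  ]
}}

```text
time_s: 9.35
eef_pos: [1.0073, 0.2009, 0.4159]
eef_rot: [0.176, 0.613, 0.741, 0.208]
wrist_force: [-0.5, -0.8, -1.3]
opening: 0.051
grasp_force: 59.8
```

Request:
{"op": "servo_tool", "data": {
  "motion": [
    [[0, 60, 0, 0, 1], [0, 60, 0, 0, 1]]
  ]
}}

```text
time_s: 9.55
eef_pos: [1.0119, 0.2012, 0.4349]
eef_rot: [0.188, 0.61, 0.737, 0.223]
wrist_force: [-0.4, 0.3, -0.2]
opening: 0.049
grasp_force: 59.8
```

Request:
{"op": "servo_tool", "data": {
  "motion": [
    [[0, 60, 0, 0, 1], [0, 60, 0, 0, 1]]
  ]
}}

```text
time_s: 9.75
eef_pos: [1.0153, 0.2012, 0.4553]
eef_rot: [0.2, 0.606, 0.733, 0.237]
wrist_force: [-0.9, -0.5, -0.8]
opening: 0.05
grasp_force: 59.8
```

```bash
python3 -c "
from h import *
st()"
```

```text
p [1.0153 0.2012 0.4553] q [ 0.062  0.901  0.298  0.072  1.317 -0.123] t 9.75 F [-0.9 -0.5 -0.8] op 0.05
n az 10.95 el 36.09 x el -0.3 horiz10.8 [0.   0.81 0.59] up [-0.01  0.59 -0.81]
```

Request:
{"op": "servo_tool", "data": {
  "motion": [
    [[0, 60, 0, 0, 1], [0, 60, 0, 0, 1]]
  ]
}}

```text
time_s: 9.95
eef_pos: [1.0174, 0.201, 0.4773]
eef_rot: [0.211, 0.602, 0.728, 0.251]
wrist_force: [0.7, 0.5, -0.8]
opening: 0.05
grasp_force: 59.8
```

Request:
{"op": "servo_tool", "data": {
  "motion": [
    [[0, 60, 0, 0, 1], [0, 40, 0, 0, 1]]
  ]
}}

```text
time_s: 10.15
eef_pos: [1.0184, 0.2007, 0.5007]
eef_rot: [0.222, 0.598, 0.723, 0.265]
wrist_force: [0.1, -0.1, -1.1]
opening: 0.05
grasp_force: 59.8
```

Run:
```python
from h import *
st()
```

```text
p [1.0184 0.2007 0.5007] q [ 0.058  0.863  0.298  0.084  1.278 -0.126] t 10.15 F [ 0.1 -0.1 -1.1] op 0.05
n az 10.98 el 40.46 x el -0.28 horiz10.8 [0.   0.76 0.65] up [-0.    0.65 -0.76]
```

Run:
```python
from h import *
for t in([.85,.12,.5],[.62,.05,.5],[.45,-.05,.48],[.42,-.2,.42],[.42,-.32,.38]): print(t,rel(t))
```

```text
[0.85, 0.12, 0.5] [ -4.79 -13.8  -11.64]
[0.62, 0.05, 0.5] [ -7.38 -31.99 -27.14]
[0.45, -0.05, 0.48] [-14.02 -47.44 -37.64]
[0.42, -0.2, 0.42] [-28.17 -55.75 -36.75]
[0.42, -0.32, 0.38] [-39.94 -60.08 -35.12]
```

Request:
{"op": "servo_tool", "data": {
  "motion": [
    [[-1, -4, -3.2, 0, 1], [-2, -8, -6.4, 0, 1], [-3, -11, -9.3, 0, 1], [-4, -14, -12, 0, 1], [-5, -18, -15.2, 0, 1]]
  ]
}}

```text
time_s: 10.65
eef_pos: [0.8091, 0.1132, 0.5004]
eef_rot: [0.222, 0.598, 0.723, 0.265]
wrist_force: [0.5, -0.1, 0.5]
opening: 0.047
grasp_force: 59.8
```

Request:
{"op": "servo_tool", "data": {
  "motion": [
    [[-0.5, -4, -3.2, 0, 1], [-1.5, -7.5, -6.4, 0, 1], [-2.4, -11, -9.6, 0, 1], [-3.2, -14, -12, 0, 1], [-4, -17, -14.5, 0, 1]]
  ]
}}

```text
time_s: 11.15
eef_pos: [0.5973, 0.0327, 0.5009]
eef_rot: [0.223, 0.598, 0.724, 0.264]
wrist_force: [-1.6, -1.1, -0.0]
opening: 0.053
grasp_force: 59.8
```

Run:
```python
from h import *
st()
for t in([.45,-.05,.48],[.42,-.2,.42],[.42,-.32,.38]): print(t,rel(t))
```

```text
p [0.5973 0.0327 0.5009] q [-0.295 -0.299  1.719  0.341  1.097 -0.544] t 11.15 F [-1.6 -1.1 -0. ] op 0.053
n az 11.06 el 40.43 x el -0.35 horiz10.8 [0.   0.76 0.65] up [-0.01  0.65 -0.76]
[0.45, -0.05, 0.48] [ -5.36 -13.57  -8.77]
[0.42, -0.2, 0.42] [-19.5  -21.89  -7.86]
[0.42, -0.32, 0.38] [-31.26 -26.24  -6.22]
```

Run:
```python
from h import *
for t in([.5,-.05,.46],[.47,-.2,.40],[.47,-.32,.34],[.48,-.33,.28]): print(t,rel(t))
```

```text
[0.5, -0.05, 0.46] [ -6.28 -11.13  -4.06]
[0.47, -0.2, 0.4] [-20.42 -19.45  -3.15]
[0.47, -0.32, 0.34] [-3.217e+01 -2.509e+01  2.000e-02]
[0.48, -0.33, 0.28] [-33.31 -28.39   5.11]
```

Request:
{"op": "servo_tool", "data": {
  "motion": [
    [[-2, -4, -1.5, 0, 1], [-4.2, -8, -3, 0, 1], [-6.3, -11.1, -4, 0, 1], [-10.5, -13.5, -3.8, 0, 1], [-14.5, -16, -3.5, 0, 1]]
  ]
}}

```text
time_s: 11.65
eef_pos: [0.4833, -0.138, 0.4253]
eef_rot: [0.224, 0.597, 0.724, 0.264]
wrist_force: [1.1, -0.1, -1.5]
opening: 0.05
grasp_force: 59.8
```

Request:
{"op": "servo_tool", "data": {
  "motion": [
    [[-4, -2.5, 0.3, 0, 1], [-8, -4, 1, 0, 1], [-12, -6, 2, 0, 1], [-16, -8, 3, 0, 1], [-17.7, -9, 3.5, 0, 1]]
  ]
}}

```text
time_s: 12.15
eef_pos: [0.4712, -0.323, 0.3382]
eef_rot: [0.222, 0.599, 0.723, 0.263]
wrist_force: [0.3, 0.5, 0.2]
opening: 0.047
grasp_force: 59.8
```

Run:
```python
from h import *
st()
s=ctrl.camera('scene');d=ctrl.camera('side');save(s,'s3.png')
cv2.imwrite('pics/m3.png',np.hstack([s['pixels'][60:300,80:330,::-1],d['pixels'][120:360,180:430,::-1]]))
import pickle;pickle.dump((ctrl.get_obs(),s,d),open('d3.pkl','wb'))
```

```text
p [ 0.4712 -0.323   0.3382] q [-1.159 -0.106  1.878  0.719  1.267 -1.533] t 12.15 F [0.3 0.5 0.2] op 0.047
n az 10.8 el 40.26 x el -0.28 horiz10.8 [0.   0.76 0.65] up [-0.    0.65 -0.76]
```

View pics/m3.png

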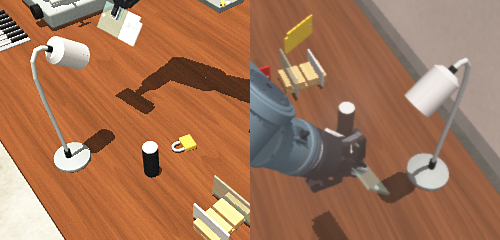

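```bash
cat > lab.py <<'E'
from h import *
def frost(o,s,verbose=True):
    q=o['eef_rot'];R=Rot.from_quat([q[1],q[2],q[3],q[0]]).as_matrix();p=o['eef_pos']
    v,u=np.nonzero(s['depth']>0);d=s['depth'][v,u]
    w=(np.stack([(u-s['cx'])/s['fx']*d,(v-s['cy'])/s['fy']*d,d],1)-s['t'])@s['R']
    t=(w-p)@R
    m=(abs(t[:,1]-2.5e-3)<.015)&(t[:,0]>.0)&(t[:,0]<.125)&(t[:,2]>-.04)&(t[:,2]<.09)
    t=t[m];px=s['pixels'][v[m],u[m]].astype(int)
    white=(px.max(1)-px.min(1)<30)&(px.min(1)>120)
    return t,white,px,R,p
E
python3 - <<'E'
from lab import *
import pickle
o,s,d=pickle.load(open('d3.pkl','rb'))
t,wh,px,R,p=frost(o,s)
print(len(t),wh.sum())
f=t[wh];print('x',np.percentile(f[:,0],[0,1,5,50,95,99,100]).round(4),'z',np.percentile(f[:,2],[0,1,5,50,95,99,100]).round(4))
k=f[(f[:,0]>.045)&(f[:,0]<.095)]
c=k.mean(0);n=np.linalg.svd(k-c)[2][2];n*=np.sign(n[1]);print('n tool',n.round(3),c.round(4));nw=R@n
print('az',np.degrees(np.arctan2(nw[1],nw[0])),'el',np.degrees(np.arcsin(nw[2])))
print('all x',np.percentile(t[:,0],[0,2,98,100]).round(4),'z',np.percentile(t[:,2],[0,2,98,100]).round(4))
print('colors by x');
for a in np.arange(.01,.12,.01):
    q=(abs(t[:,0]-a)<.005)
    if q.any():print(a.round(2),q.sum(),px[q].mean(0).round(0),t[q,2].min().round(3),t[q,2].max().round(3),t[q,1].mean().round(4))
E
```

```text
905 535
x [0.0011 0.0062 0.0187 0.0654 0.0957 0.0977 0.0992] z [-0.0101 -0.0096 -0.006   0.0282  0.0653  0.0686  0.0693]
n tool [0.011 1.    0.009] [0.0696 0.0023 0.0305]
az 11.481066984290935 el 39.754081941923964
all x [0.0001 0.0026 0.0967 0.0992] z [-0.0397 -0.0323  0.0677  0.0696]
colors by x
0.01 180 [114. 118. 108.] -0.04 0.07 0.004
0.02 73 [203. 207. 179.] -0.01 0.068 0.0021
0.03 75 [211. 206. 173.] -0.01 0.069 0.0024
0.04 85 [248. 247. 240.] -0.01 0.069 0.0022
0.05 74 [254. 254. 254.] -0.01 0.069 0.0024
0.06 80 [254. 254. 252.] -0.01 0.068 0.0027
0.07 87 [255. 255. 254.] -0.01 0.069 0.0022
0.08 80 [252. 252. 251.] -0.009 0.069 0.0021
0.09 68 [254. 253. 253.] 0.001 0.069 0.0021
0.1 46 [235. 233. 226.] 0.004 0.069 0.001
```

Run:
```python
from h import *
import pickle
from scipy.optimize import least_squares
o,D=pickle.load(open('d0.pkl','rb'))
for nm in('scene','side'):
    c=D[nm];v,u=np.nonzero(c['depth']>0);d=c['depth'][v,u]
    w=(np.stack([(u-c['cx'])/c['fx']*d,(v-c['cy'])/c['fy']*d,d],1)-c['t'])@c['R']
    P=w[(w[:,0]>.6)&(w[:,0]<.8)&(abs(w[:,1]+.215)<.08)&(w[:,2]>.28)&(w[:,2]<.45)]
    ft=w[(abs(w[:,0]-.758)<.09)&(abs(w[:,1]+.2)<.09)&(w[:,2]>.007)&(w[:,2]<.03)]
    hull=cv2.convexHull((ft[:,:2]*1e4).astype(np.int32))[:,0]/1e4
    h=least_squares(lambda x:np.linalg.norm(hull-x,axis=1)-.055,[.758,-.203],loss='soft_l1',f_scale=.001).x
    nk=w[(abs(w[:,0]-.775)<.03)&(abs(w[:,1]+.2)<.03)&(w[:,2]>.05)&(w[:,2]<.26)]
    F=h
    el=np.radians(40)
    def f(x):
        y=x[2];a=np.array([np.cos(y)*np.cos(el),np.sin(y)*np.cos(el),np.sin(el)])
        r=P-np.array([x[0],x[1],.21+x[3]]);s=r@a;e=np.linalg.norm(r-np.outer(s,a),axis=1)-.033
        return np.where((s>.18)&(s<.24),e,0)
    g=lambda x:np.r_[f(x),100*(x[:2]+.235*np.array([np.cos(x[2]),np.sin(x[2])])-F),10*x[3]]
    r=least_squares(g,[.525,-.24,.17,0],loss='soft_l1',f_scale=.002).x
    a=np.array([np.cos(r[2])*np.cos(el),np.sin(r[2])*np.cos(el),np.sin(el)])
    s=(P-np.array([r[0],r[1],.21+r[3]]))@a; rr=np.linalg.norm(P-np.array([r[0],r[1],.21+r[3]])-np.outer(s,a),axis=1)
    print(nm,'foot',h.round(4),len(hull),'neck',nk.mean(0).round(4),r.round(4),np.degrees(r[2]).round(1),'s range',np.percentile(s[rr<.036],[0,1,99,100]).round(3))
```

```text
scene foot [ 0.7581 -0.2033] 32 neck [ 0.7769 -0.1969  0.1635] [ 5.273e-01 -2.474e-01  1.885e-01  1.000e-04] 10.8 s range [0.169 0.172 0.307 0.309]
side foot [ 0.7568 -0.2045] 32 neck [ 0.7726 -0.2037  0.162 ] [ 0.5251 -0.2434  0.1663 -0.0016] 9.5 s range [0.171 0.172 0.305 0.309]
```

Run:
```python
from h import *
st();o,p,R=tool()
T=np.array([.526,-.2455,.21])-R@[.0695,.0025,.0297];print(T,rel(T),rel(T+[-.02,0,.05]))
```

```text
p [ 0.4712 -0.3218  0.338 ] q [-1.158 -0.107  1.879  0.719  1.268 -1.531] t 12.25 F [-0.3  0.9 -0.8] op 0.049
n az 10.7 el 40.25 x el -0.16 horiz10.8 [0.   0.76 0.65] up [-0.    0.65 -0.76]
[ 0.51799134 -0.31763323  0.23124262] [-0.42 -3.33 11.17] [-0.06 -1.6   6.08]
```

Request:
{"op": "servo_tool", "data": {
  "motion": [
    [[-0.1, -0.8, 3, 0, 1], [-0.1, -1.6, 6, 0, 1], [-0.3, -2.5, 8.8, 0, 1], [-0.4, -3.3, 11.2, 0, 1], [-0.4, -3.3, 11.2, 0, 1]]
  ]
}}

```text
time_s: 12.75
eef_pos: [0.5195, -0.3126, 0.2308]
eef_rot: [0.219, 0.598, 0.724, 0.265]
wrist_force: [-0.5, 0.8, -0.9]
opening: 0.05
grasp_force: 59.8
```

Request:
{"op": "servo_tool", "data": {
  "motion": [
    [[0, 0, 0, 0, 1], [0, 0, 0, 0, 1], [0, 0, 0, 0, 1]]
  ]
}}

```text
time_s: 13.05
eef_pos: [0.5198, -0.3161, 0.2351]
eef_rot: [0.223, 0.598, 0.724, 0.264]
wrist_force: [0.0, 0.2, -0.4]
opening: 0.05
grasp_force: 59.8
```

Run:
```python
from lab import *
st()
o=ctrl.get_obs();s=ctrl.camera('scene');d=ctrl.camera('side')
t,wh,px,R,p=frost(o,s)
f=t[wh&(t[:,0]>.03)];print(len(f),'x',np.percentile(f[:,0],[0,99,100]).round(4),'z',np.percentile(f[:,2],[0,1,99,100]).round(4))
k=f[(f[:,0]>.045)&(f[:,0]<.095)]
c=k.mean(0);n=np.linalg.svd(k-c)[2][2];n*=np.sign(n[1]);nw=R@n
print('az',np.degrees(np.arctan2(nw[1],nw[0])),'el',np.degrees(np.arcsin(nw[2])))
L=p+R@[.0695,.0025,.0297];print('label',L,rel(p+np.array([.526,-.2455,.21])-L))
a=s['pixels'][60:260,100:350,::-1];b=d['pixels'][160:360,220:470,::-1]
cv2.imwrite('pics/m4.png',cv2.resize(np.vstack([a,b])if 0 else np.hstack([a,b]),(800,320),interpolation=cv2.INTER_CUBIC))
```

```text
p [ 0.5198 -0.3161  0.2351] q [-1.058  0.081  1.918  0.792  1.036 -1.631] t 13.05 F [ 0.   0.2 -0.4] op 0.05
n az 11.12 el 40.39 x el -0.46 horiz10.8 [0.   0.76 0.65] up [-0.01  0.65 -0.76]
455 x [0.0367 0.0983 0.1013] z [-0.0108 -0.01    0.0684  0.0693]
az 11.871111134409029 el 40.014772927571116
label [ 0.52765287 -0.24406587  0.21357969] [-0.13 -0.32  0.11]
```

View pics/m4.png

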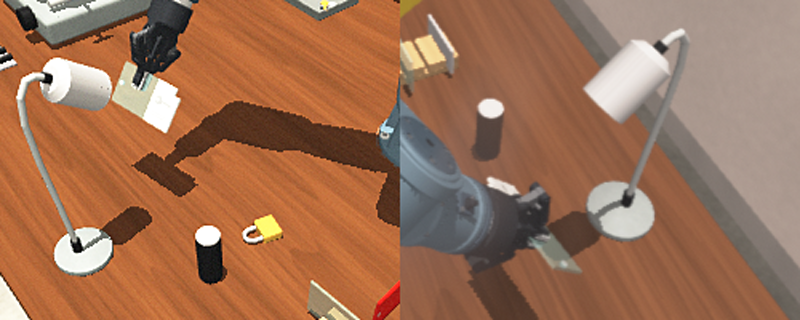

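Request:
{"op": "servo_tool", "data": {
  "motion": [
    [[-0.1, -0.4, 0.1, 1, 1], [-0.1, -0.4, 0.1, 1, 1], [-0.1, -0.4, 0.1, 1, 1], [-0.1, -0.4, 0.1, 1, 1], [-0.1, -0.4, 0.1, 1, 1]]
  ]
}}

```text
time_s: 13.65
eef_pos: [0.5174, -0.3168, 0.2296]
eef_rot: [0.219, 0.604, 0.718, 0.266]
wrist_force: [-0.7, -0.3, -0.9]
opening: 0.046
grasp_force: 59.8
```

Run:
```python
from h import *
st();o,p,R=tool()
print('label',p+R@[.0695,.0025,.0297],np.abs(o['dq']).max())
s=ctrl.camera('scene')
for n,u,v in[('can',230,207),('padlock',268,203),('alu',288,278),('blank',310,252)]:print(n,world(s,u,v).round(3))
```

```text
p [ 0.5174 -0.3168  0.2296] q [-1.063  0.088  1.923  0.795  1.034 -1.624] t 13.65 F [-0.7 -0.3 -0.9] op 0.046
n az 9.66 el 40.32 x el 0.38 horiz10.8 [0.01 0.76 0.65] up [ 0.01  0.65 -0.76]
label [ 0.52608702 -0.2445697   0.20903142] 0.001335416937900182
can [ 0.601 -0.009  0.114]
padlock [ 0.457 -0.016  0.019]
alu [0.603 0.233 0.066]
blank [0.514 0.218 0.079]
```

The label sits within about 1 mm of the estimated spot. Its tilt is 40.3° and its azimuth about 10°, and nothing else has moved. Handing in.

```bash
python3 -c "
from bench import ctrl
print(ctrl.hand_in())"
```

```text
the job is handed in; nothing more can be done
None
```

The job is handed in (no verdict was returned): the arm is holding the frosted plate still by its clear part, label facing the lamp about 170 mm from the light opening and within about 1 mm of the spot I measured from the images, and the other objects I re-checked have not moved.

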